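# Dock the tall reagent bottle

## Robot

A 7-joint arm with a two-finger parallel gripper is mounted at the origin on the work surface. World frame = base frame: x ahead of the robot, y to its left, z up, the work surface at z = 0. Lengths are in mm, angles in rad, forces in N, time in s.
With the tool pointing down it reaches from about 400 to 925 mm from the base axis. Payload 5.6 kg.
Tool frame: the origin (TCP) lies between the finger pads; the fingertips stand 8 mm ahead of it and the grasp point (between the pads) lies 11 mm behind it; z points along the fingers, y is the line along which they close (so a half turn about z gives the same grasp; the last joint's range is limited). The gripper opens to 85 mm and grips with 20 to 120 N. Pads are 22 mm wide; open, the fingers measure 114 mm over their backs; the gripper's body (76 mm by 85 mm) begins 54 mm behind the grasp point. The pads swing forward as they close: fully open they stand 13 mm farther back than shut.
Start: joints at [1.117, 0.468, -0.012, 1.603, 0.006, 1.071, -0.056], TCP at [259.534, -595.945, 239.29] pointing down, gripper open.
Joint ranges: [-2.53, 2.53], [-0.31, 2.02], [-1.57, 1.55], [0.28, 2.44], [-1.29, 4.43], [0.15, 1.84], [-2.92, 2.92]. Speed limits (rad/s): [2.57, 2.57, 3.14, 3.14, 3.14, 3.14, 3.14].

## Interface

Orientations are given as a unit quaternion [w, x, y, z].
In Python, from workcell import arm gives the robot as it stands.
- The arm moves only by the tool apply_moves, never from a script. Its argument "rows" is a list of rows, each an object with "dp": the shift along the world's x, y, z in shares of 750 mm (1.0 is 750 mm), a list of three; "twist": the turn, a rotation vector about the world's x, y, z in parts of the range, where 1.0 means 180 degrees, a list of three; "hand": the closure, from 0 (fully open) to 1 (shut). In form: [{"dp": [dx, dy, dz], "twist": [ax, ay, az], "hand": hand}, ...]. A call has 1 to 5 rows; each row is the pose to reach, as a shift and turn from the pose commanded when the call began; what a row does not reach only later rows make up. A row lasts 1/8 s, in which the tool goes at most 62.5 mm and 10.7 degrees, less where a joint would pass 70% of its speed; a pose out of reach is approached as far as the arm can. A call with a gripper value outside its range is refused whole. The fingers move at their own pace and stop on an object; "newtons" is the grip in N (left out, the last holds). Time passes only in rows, so rows that repeat a pose let the fingers close. It gives the time, the measured TCP pose, the force, the opening and the grip force at its end, in the units of the state.
- arm.get_obs(): the state, without advancing time (a new reading comes with each control period).
- arm.snapshot(name): name is "side" or "top" or "wrist"; returns the picture (480x640x3 uint8, red, green, blue); there is no depth.
- arm.calibration(name): a dict with "K" (3x3 intrinsics, pixels), "rvec" (rotation vector, rad) and "tvec" (3), from world to camera coordinates, as OpenCV has them; the wrist camera has in their place "hand_eye" (4x4, takes a point from camera to tool coordinates, whose origin is the TCP and whose axes are the flange's). Camera axes: x right, y down, z forward; pixel columns grow to the right and rows downward; lengths in mm; the calibration is good to about 2 mm. A picture is of the moment at which its call begins: read the wrist's pose just before it. calibration takes no time and is no camera call.
- arm.sign_off(): hands the job in; it is judged then, once.
Trained networks look in the newest picture that a camera, given by its name, has taken for a name from the list of things; names that differ only in an ending like _2 or _b are one class to them, and where a whole thing is asked for, a point or a joint stands for the part that bears it (a point fixed in the world has none). Each returns a list of dicts, best first, with "score" (0 to 1); they miss things now and then, are a little off and sometimes report something else, mostly with a low value. They report only what shows in the picture. A call takes as long as a camera call. They do not tell look-alikes from the thing itself.
- arm.boxes_of(camera, thing): "location" ([x, y, z] in mm, in world coordinates, good to about 4 mm: the middle of the surface that is visible of it).
- arm.outline_of(camera, thing): "pixels" (480x640 bool, what is visible of it).
- arm.tip_of(camera, thing): "location" ([x, y, z] in mm, in world coordinates, good to about 4 mm: a listed point, or the origin of a listed thing).
The state is a dict: "time": time; "q": joint angles; "qvel": joint speeds; "effort": joint torques, N m; "tool_pos": TCP position; "orientation": TCP orientation; "contact_force": force on the tool from outside, world axes, zero at the start; "wrist_torque": the same for the moment, N m; "grip_width": finger opening in mm; "grip_force": force on a finger pad.
Only numpy, scipy, OpenCV 4.12 (cv2) and the standard library are available. Lean on these libraries where they do the work, as an engineer would, in place of code of your own. Each camera call takes 0.05 s, during which the arm holds its last target. There are 200 camera calls.

## Task

Slide the tall amber bottle along the bench into the dosing dock, pushing it low down so that it stays upright and is never lifted, until it has pressed the dock's plunger fully home. It is glass: never press it with more than 16 N. Then slide the red-tabbed keeper bolt fully across behind the bottle, leaving the bottle seated and everything else where it stands.

Things in the scene. Friction and masses are not known exactly. Their poses are not given: they have to be found in the camera images.
- bottle: tall amber glass bottle, white label, blue cap: 220 mm tall, lower 150 mm a plain cylinder 60 mm wide, 0.4 to 0.7 kg, origin under its centre. Pushed above about 40 mm it tends to topple. A gripper pointing straight down hits it with its body first: tilt it back some 45 degrees and push with the fingertips near the bench; set 30 to 40 mm apart they cradle it.
- dock: blue and white dosing dock fixed to the bench. Origin on the bench, middle of the bay; x points into the bay, y left, z up. No floor plate. Two white guide walls, 40 mm high, 10 mm thick, inner faces at y = +-33.5 mm, from x = 2 to 35 mm. The bay's end is a depth stop, set anew each time and not measured: with the plunger home the bottle's axis lies anywhere from x = -13 to +13 mm: feel it.
- dock_mouth (a point): middle of the bay's mouth, on the bench at x = -38 mm of the dock's frame; the guide walls flare from 67 mm apart at x = 2 mm to about 120 mm apart (inner faces) here.
- dock_pump (a point): top corner, nearest the bay and mouth, of the blue pump block, 130 mm high: x 30 to 140, y -165 to -65 mm of the dock's frame. From it a thin steel tube reaches over the bay, 248 to 289 mm above the bench. A second blue block, 55 mm high, closes the back of the dock (x 84 to 139, y -65 to 65 mm).
- plunger (a joint): travel of the orange plunger pad at the bay's end (40 mm wide, 10 to 40 mm above the bench, on a grey block), m: starts 0 to 0.002, hard stop (fully home) 0.010; counts as home above 0.0085. It moves along the dock's x against about 5 N of friction (the bottle's own friction comes on top) and stays where left; at the stop the force climbs steeply.
- keeper (a joint): travel of the keeper bolt, m: open at 0 (starts 0 to 0.015), fully across at 0.100, its hard stop; counts as across above 0.094. It slides along the dock's -y with about 2 N of friction and stays where it is left.
- keeper_tab (a point): centre of the red tab on the outer end of the keeper bolt, moving with it, 30 mm above the bench; axes of the dock. Tab: 36 mm along x, 12 mm along y, 7 to 53 mm above the bench. At joint value 0 this point is at x = -55, y = +191 mm of the dock's frame; fully across at y = +91 mm.
- keeper_tip (a point): inner end of the bolt's steel bar, moving with it. The bar runs from the tab 125 mm towards -y, 12 mm wide along x, 7 to 21 mm above the bench, on an aluminium rail 5 mm high (x -70 to -40, y 50 to 200 mm of the dock's frame). Open, it is clear of the mouth; across, it lies behind the docked bottle at x = -61 to -49 mm.
- beaker: bystander: open glass beaker, 72 mm wide, 95 mm tall; origin: centre of its underside
- white_bottle: bystander: white plastic bottle with a red cap, 68 mm wide, 160 mm tall; origin: centre of its underside
- jar: bystander: small clear jar with a white cap, 60 mm wide, 70 mm tall; origin: centre of its underside
- tip_box: bystander: blue box 120 x 80 x 60 mm; origin: centre of its underside
- dish: bystander: flat clear dish, 90 mm wide, 16 mm tall; origin: centre of its underside
- vial: bystander: tiny vial, 25 mm wide, 50 mm tall, black cap; origin: centre of its underside
Things that resemble listed ones, but are neither listed nor needed, are in the scene too. What is shaped like the part that bears plunger but brown or purple is not meant.

How it is judged (in metres and radians):
On the way, in this order (a step that is already met when the one before it is completed fails the run):
1. the fingers press the bottle, standing in the bay, against the plunger until the plunger is fully home, the keeper still open (x of bottle in the frame of dock between -0.019 and 0.019 m and y of bottle in the frame of dock between -0.009 and 0.009 m and angle between bottle's own z axis and vertical below 0.06 rad and value of joint plunger above 0.0085 m and contact force between the fingers and bottle above 1 N and value of joint keeper below 0.03 m), for 0.1 s.
2. the keeper bolt is fully across (value of joint keeper above 0.094 m), for 0.2 s.
At the end, for the whole second after the job is handed in: The bottle stands upright (within 0.06 rad) and at rest on the bench in the bay, its axis within 9 mm of the bay's centre line and within 19 mm of the dock's origin along x; the plunger is home (above 8.5 mm of its 10 mm); the keeper bolt is across (above 94 mm of its 100 mm) (x of bottle in the frame of dock between -0.019 and 0.019 m and y of bottle in the frame of dock between -0.009 and 0.009 m and angle between bottle's own z axis and vertical below 0.06 rad and value of joint plunger above 0.0085 m and height (world z) of bottle below 0.004 m and linear speed of bottle below 0.01 m/s and value of joint keeper above 0.094 m); the robot touches nothing.
It fails at once if the bottle tips by more than 0.2 rad (angle between bottle's own z axis and vertical above 0.2 rad).
It fails at once if the bottle is lifted more than 12 mm off the bench (height (world z) of bottle above 0.012 m).
It fails at once if the robot (arm or fingers) presses the bottle with more than 16 N (contact force between any of the arm, the fingers and bottle above 16 N).
It fails at once if a bystander (beaker, white bottle, jar, blue box, dish, vial) is moved more than 15 mm (distance of any of beaker, white_bottle, jar, tip_box, dish, vial from where it was at the start of the episode above 0.015 m).
It also fails if it takes over 72 s, if anything falls off the work surface, if the arm or the gripper's body presses on something with over 40 N, if the wrist force passes 120 N, or if a joint passes its speed limit or range.

## Working session

There is one attempt and no reset: what is moved stays moved. The work goes in short steps, Python scripts to look and compute and a tool call to move; the robot and the scene stay as the last step left them, time stands still between calls to the robot, and variables do not carry over. Pictures are saved under pics/ and viewed, at most 10 in all, crops included, and the job is handed in when it is done.

Besides the shell and the picture viewer there is one more tool, called after ">>>" as name([rows], argument=value, ...), one row to a line, values as JSON. apply_moves: Moves the arm, as the interface text tells. Its arguments: {"type":"object","properties":{"rows":{"type":"array"},"newtons":{"type":"number"}},"required":["rows"]}

```bash
mkdir -p pics
python3 - <<'E'
from workcell import arm
import cv2,numpy as np
o=arm.get_obs();print(o['time'],o['tool_pos'],o['orientation'],o['contact_force'])
for c in ['top','side']:
    im=arm.snapshot(c);cv2.imwrite(f'pics/{c}1.png',im[:,:,::-1])
    for t in ['bottle','dock','dock_mouth','dock_pump','keeper_tab','keeper_tip','beaker','white_bottle','jar','tip_box','dish','vial']:
        print(c,t,[(np.round(d['location']).tolist(),round(d['score'],2)) for d in arm.tip_of(c,t)[:3]])
    print(c,'plunger',[(np.round(d['location']).tolist(),round(d['score'],2)) for d in arm.boxes_of(c,'plunger')[:4]])
    k=arm.calibration(c);print(k)
E
```

```text
0.0 [ 259.25652646 -595.44261722  238.32285302] [-8.72417769e-04  9.78987216e-01  2.03919597e-01 -2.59498515e-04] [ 0.01713138 -0.13852741 -0.41044598]
top bottle [([523.0, 34.0, 1.0], 0.65)]
top dock [([500.0, -118.0, 2.0], 0.66)]
top dock_mouth []
top dock_pump [([429.0, -151.0, 129.0], 0.62)]
top keeper_tab [([674.0, -71.0, 28.0], 0.73), ([667.0, -395.0, 4.0], 0.41)]
top keeper_tip [([544.0, -64.0, 14.0], 0.88)]
top beaker [([664.0, -396.0, 2.0], 0.68)]
top white_bottle [([462.0, -409.0, 2.0], 0.62)]
top jar [([566.0, -409.0, -3.0], 0.84)]
top tip_box [([524.0, 34.0, 0.0], 0.71), ([466.0, 458.0, 2.0], 0.7)]
top dish [([693.0, 409.0, -1.0], 0.77)]
top vial [([677.0, -71.0, 30.0], 0.57), ([583.0, -151.0, 1.0], 0.45)]
top plunger [([380.0, 20.0, 38.0], 0.47), ([492.0, -150.0, 37.0], 0.41), ([579.0, -144.0, 51.0], 0.39)]
{'K': array([[517.95235264,   0.        , 309.20649151],
       [  0.        , 517.95235264, 232.95293593],
       [  0.        ,   0.        ,   1.        ]]), 'rvec': array([ 2.14784524, -2.10861741,  0.17460057]), 'tvec': array([  21.78461104,  533.12108583, 1142.8
[... 287 characters left out ...]
0], 0.57)]
side keeper_tip []
side beaker [([667.0, -396.0, 3.0], 0.71)]
side white_bottle [([464.0, -404.0, 1.0], 0.85), ([692.0, 412.0, -1.0], 0.49)]
side jar [([568.0, -407.0, 2.0], 0.76)]
side tip_box [([461.0, 459.0, -2.0], 0.87)]
side dish [([694.0, 411.0, 0.0], 0.89)]
side vial [([584.0, -141.0, 4.0], 0.42)]
side plunger [([377.0, 27.0, 25.0], 0.76), ([644.0, -194.0, 28.0], 0.62), ([494.0, -149.0, 25.0], 0.53)]
{'K': array([[550.72748791,   0.        , 328.42101839],
       [  0.        , 550.72748791, 242.05891723],
       [  0.        ,   0.        ,   1.        ]]), 'rvec': array([ 0.33068502, -2.84469312,  1.1061154 ]), 'tvec': array([ 536.00337871,  149.35825883, 1333.14555445])}
```

View pics/top1.png

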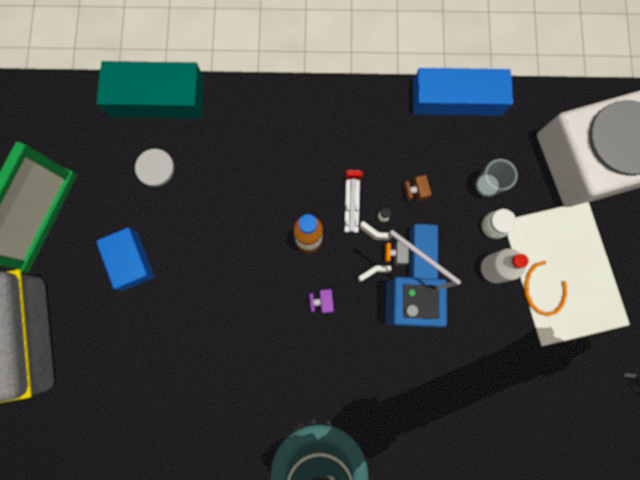

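View pics/side1.png

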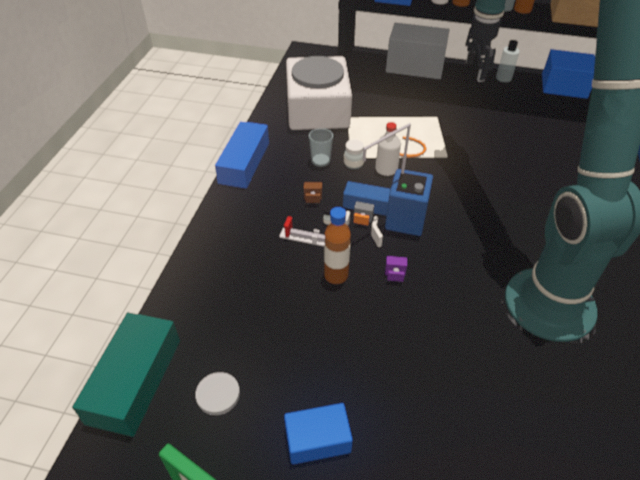

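Top view: the amber bottle is at (308,232) and the real dock, with the orange plunger, at (390,253). The look-alikes are brown at (417,188) and purple at (321,301). The red keeper tab is at (354,174). The red cap at (520,261) belongs to the white bottle, and the vial sits near the dock at (384,214). I'll fit the dock pose and check it with an overlay crop.

```bash
cat > h.py <<'E'
from workcell import arm
import cv2,numpy as np
from scipy.optimize import least_squares
def best(c,t,near,tol=40):
    r=[np.array(d['location']) for d in arm.tip_of(c,t)]
    r=[p for p in r if np.linalg.norm(p-near)<tol]
    return r[0] if r else None
def R(th): return np.array([[np.cos(th),-np.sin(th)],[np.sin(th),np.cos(th)]])
def fit(P):
    # P: list of (name,point); unknown x,y,th,k
    def f(v):
        o=[]
        for n,p in P:
            l={'dock':(0,0),'dock_pump':(30,-65),'keeper_tab':(-55,191-v[3]),'keeper_tip':(-55,60-v[3])}[n]
            o+=list(((R(v[2])@np.array(l)+v[:2])-p[:2])*(np.array([.4,1])if 0 else 1))
        return o
    s=least_squares(f,[498,-119,-1.63,10],x_scale=[1,1,.01,1],loss='soft_l1',f_scale=4);return s.x,np.array(s.fun).reshape(-1,2)
def proj(c,p):
    k=arm.calibration(c);return cv2.projectPoints(np.array(p,float).reshape(-1,1,3),k['rvec'],k['tvec'],k['K'],None)[0].reshape(-1,2)
E
python3 - <<'E'
from h import *
near={'dock':(498,-119,0),'dock_pump':(429,-149,130),'keeper_tab':(674,-73,29),'keeper_tip':(544,-64,14)}
P=[];B=[];V=[]
for i in range(3):
  for c in ['top','side']:
    im=arm.snapshot(c)
    for n in near:
        p=best(c,n,near[n])
        if p is not None:P.append((n,p))
    b=best(c,'bottle',(523,34,0));
    if b is not None:B.append(b)
    v=best(c,'vial',(584,-148,0))
    if v is not None:V.append(v)
v,res=fit(P);print(v,np.degrees(v[2]))
for n in near:
    q=np.array([p for m,p in P if m==n]);print(n,len(q),q.mean(0),q.std(0))
print(np.array(B).mean(0),np.array(B).std(0),np.array(V).mean(0))
b=np.array(B).mean(0)[:2];print('bottle in dock',R(v[2]).T@(b-v[:2]))
W=lambda x,y,z:[*(R(v[2])@np.array([x,y])+v[:2]),z]
out=[]
for c,(x0,y0,w,h) in {'top':(290,160,180,180),'side':(265,180,180,120)}.items():
    im=arm.snapshot(c)[:,:,::-1].copy();s=4 if c=='top' else 4
    cr=cv2.resize(im[y0:y0+h,x0:x0+w],None,fx=3,fy=3,interpolation=cv2.INTER_CUBIC)
    for s in (1,-1):
        l=proj(c,[W(2,33.5*s,40),W(35,33.5*s,40)]);l2=proj(c,[W(2,33.5*s,40),W(-38,60*s,40)])
        for q in (l,l2):
            q=((q-[x0,y0])*3).astype(int);cv2.line(cr,tuple(map(int,q[0])),tuple(map(int,q[1])),(0,255,0),1)
    for p,col in ((W(30,-65,130),(255,255,0)),(W(-55,191-v[3],30),(255,0,255)),(W(-55,60-v[3],14),(0,255,255)),([*b,0],(255,255,255)),([*b,220],(0,255,0))):
        q=((proj(c,[p])[0]-[x0,y0])*3).astype(int);cv2.circle(cr,tuple(map(int,q)),4,col,1)
    out.append(cr[:540])
cv2.imwrite('pics/c1.png',out[0]);cv2.imwrite('pics/c2.png',out[1])
E
```

```text
[ 495.83419895 -121.38124134   -1.60727849   13.39237798] -92.09027416323148
dock 5 [ 4.9586e+02 -1.1974e+02  1.6000e-01] [1.31696621 0.6406247  3.35296883]
dock_pump 6 [ 429.86666667 -150.53333333  132.06666667] [1.46249406 1.15421931 1.02089286]
keeper_tab 6 [674.93333333 -73.65        31.18333333] [1.36218778 1.76517232 1.07302791]
keeper_tip 3 [545.06666667 -66.4         14.33333333] [0.4189935  0.29439203 1.16714276]
[523.05  33.8    1.85] [1.21757957 2.06639783 1.5250683 ] [ 582.8        -144.91666667    2.98333333]
bottle in dock [-156.07065482   21.53759951]
```

View pics/c1.png

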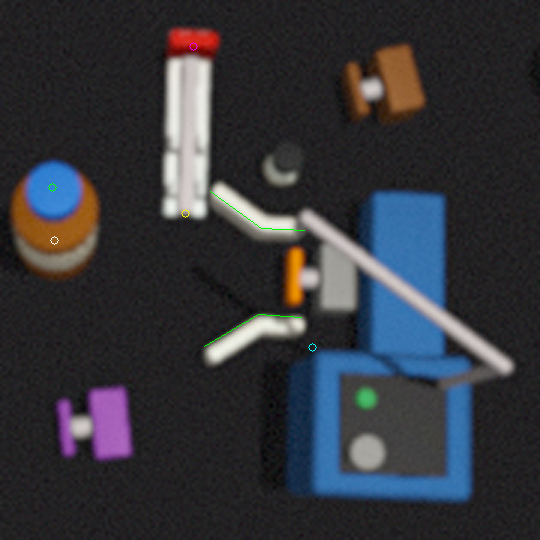

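The overlay matches: the green wall lines lie on the white walls within about 2 mm, and the tab, bar tip and pump corner markers lie on their parts. The real dock is the one with the orange pad, at crop (295,275). The bottle is at dock (-156, +21). I'll sweep over high and turn.

Careful with the scale: shifts go in shares of 750 mm and turns go in shares of 180 degrees. That gives: 0.17 m / 0.75 = 0.2267, 0.12 m / 0.75 = 0.16, 50 degrees / 180 = 0.2778.

>>> apply_moves([
  {"dp":[0.0133,0.0133,0.08],"twist":[0,0,0.0556],"hand":0.58},
  {"dp":[0.0533,0.04,0.16],"twist":[0,0,0.1111],"hand":0.58},
  {"dp":[0.1067,0.0933,0.2133],"twist":[0,0,0.1667],"hand":0.58},
  {"dp":[0.16,0.1467,0.2267],"twist":[0,0,0.2222],"hand":0.58},
  {"dp":[0.2133,0.2,0.2267],"twist":[0,0,0.2778],"hand":0.58},
])

```text
time: 4.22
tool_pos: [420.0, -446.0, 411.4]
orientation: [0.002, 0.8, 0.6, 0.0]
contact_force: [1.2, 0.2, -1.2]
grip_width: 35.8
grip_force: 0.0
```

Converted, 0.27 m / 0.75 = 0.36, 0.21 m / 0.75 = 0.28, 14 degrees / 180 = 0.0778.

>>> apply_moves([
  {"dp":[0.0267,0.0667,0],"twist":[0,0,0.0389],"hand":0.58},
  {"dp":[0.0533,0.1333,0],"twist":[0,0,0.0778],"hand":0.58},
  {"dp":[0.08,0.2,0],"twist":[0,0,0.0778],"hand":0.58},
  {"dp":[0.0933,0.28,0],"twist":[0,0,0.0778],"hand":0.58},
  {"dp":[0.1067,0.36,0],"twist":[0,0,0.0778],"hand":0.58},
])

```text
time: 4.85
tool_pos: [498.9, -174.9, 409.4]
orientation: [0.0, 0.722, 0.692, 0.0]
contact_force: [1.3, -0.8, 0.4]
grip_width: 35.7
grip_force: 0.0
```

Converted, 0.3 m / 0.75 = 0.4, 0.24 m / 0.75 = 0.32, -45 degrees / 180 = -0.25.

>>> apply_moves([
  {"dp":[0.0067,0.08,0],"twist":[-0.05,0,0],"hand":0.58},
  {"dp":[0.0133,0.16,0],"twist":[-0.1,0,0],"hand":0.58},
  {"dp":[0.02,0.24,0],"twist":[-0.15,0,0],"hand":0.58},
  {"dp":[0.0267,0.32,0],"twist":[-0.2,0,0],"hand":0.58},
  {"dp":[0.0267,0.4,0],"twist":[-0.25,0,0],"hand":0.58},
])

```text
time: 5.48
tool_pos: [519.9, 125.1, 409.4]
orientation: [0.279, 0.667, 0.638, -0.264]
contact_force: [-41.9, -33.1, 37.2]
grip_width: 35.9
grip_force: 0.0
```

Converted, -0.27 m / 0.75 = -0.36, -0.23 m / 0.75 = -0.3067.

>>> apply_moves([
  {"dp":[0.0013,0,-0.0667],"twist":[0,0,0],"hand":0.58},
  {"dp":[0.004,0,-0.1467],"twist":[0,0,0],"hand":0.58},
  {"dp":[0.0067,0,-0.2267],"twist":[0,0,0],"hand":0.58},
  {"dp":[0.0067,0,-0.3067],"twist":[0,0,0],"hand":0.58},
  {"dp":[0.0067,0,-0.36],"twist":[0,0,0],"hand":0.58},
])

```text
time: 6.1
tool_pos: [523.0, 122.7, 136.5]
orientation: [0.276, 0.667, 0.639, -0.266]
contact_force: [0.4, -0.0, 0.2]
grip_width: 36.2
grip_force: 0.0
```

Converted, -0.08 m / 0.75 = -0.1067, -0.06 m / 0.75 = -0.08.

>>> apply_moves([
  {"dp":[0,0,-0.04],"twist":[0,0,0],"hand":0.58},
  {"dp":[0,0,-0.08],"twist":[0,0,0],"hand":0.58},
  {"dp":[0,0,-0.1067],"twist":[0,0,0],"hand":0.58},
  {"dp":[0,0,-0.1067],"twist":[0,0,0],"hand":0.58},
  {"dp":[0,0,-0.1067],"twist":[0,0,0],"hand":0.58},
])

```text
time: 6.72
tool_pos: [524.2, 123.6, 60.1]
orientation: [0.277, 0.667, 0.639, -0.264]
contact_force: [-0.6, 0.5, 0.3]
grip_width: 35.7
grip_force: 0.0
```

Run:
```python
from h import *
o=arm.get_obs();print(o['time'],o['tool_pos'],o['contact_force'],o['q'].round(2) if hasattr(o['q'],'round') else o['q'])
from scipy.spatial.transform import Rotation as Ro
q=o['orientation'];M=Ro.from_quat([q[1],q[2],q[3],q[0]]).as_matrix();print(M.round(3))
im=arm.snapshot('side');cv2.imwrite('pics/s2.png',cv2.resize(im[150:330,230:470,::-1],None,fx=3,fy=3,interpolation=cv2.INTER_CUBIC))
```

```text
6.725 [524.19039816 123.61451925  60.13352278] [-0.62811666  0.51558722  0.34343183] [-0.26  0.87 -0.51  1.76  0.95  1.43 -1.33]
[[ 0.044  0.999  0.001]
 [ 0.707 -0.03  -0.707]
 [-0.706  0.032 -0.707]]
```

View pics/s2.png

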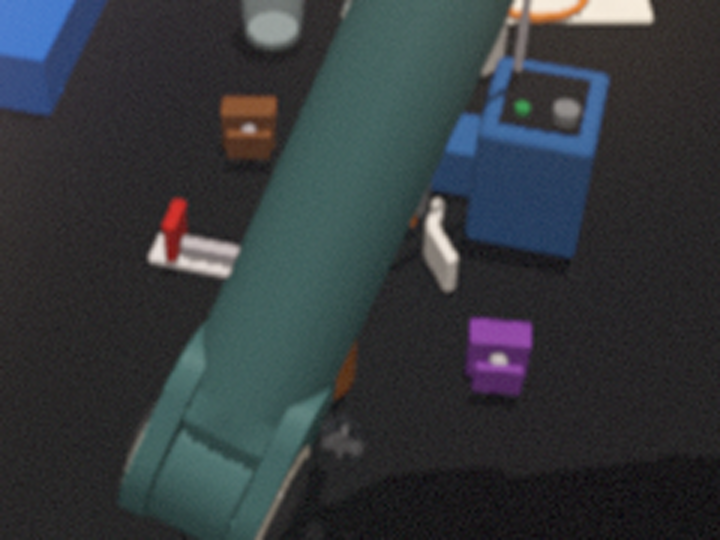

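The side view is blocked by the forearm; the tab and walls are undisturbed. I'll lower to pushing height.

Converted, -0.038 m / 0.75 = -0.0507, -0.032 m / 0.75 = -0.0427.

>>> apply_moves([
  {"dp":[0.0013,0,-0.0267],"twist":[0,0,0],"hand":0.58},
  {"dp":[0.0013,0,-0.0427],"twist":[0,0,0],"hand":0.58},
  {"dp":[0.0013,0,-0.0507],"twist":[0,0,0],"hand":0.58},
  {"dp":[0.0013,-0.0133,-0.0507],"twist":[0,0,0],"hand":0.58},
  {"dp":[0.0007,-0.0267,-0.0507],"twist":[0,0,0],"hand":0.58},
])

```text
time: 7.4
tool_pos: [524.3, 102.4, 21.4]
orientation: [0.277, 0.667, 0.639, -0.265]
contact_force: [0.6, 0.4, 0.6]
grip_width: 35.9
grip_force: 0.0
```

Run:
```python
from h import *
o=arm.get_obs();print(o['time'],o['tool_pos'],o['contact_force'])
im=arm.snapshot('top');print([(d['location'],d['score']) for d in arm.tip_of('top','bottle')])
w=arm.snapshot('wrist');print([(d['location'],d['score']) for d in arm.tip_of('wrist','bottle')])
a=cv2.resize(im[130:290,240:420],(540,480));cv2.imwrite('pics/m3.png',cv2.resize(np.hstack([a,cv2.resize(w,(640,480))]),(800,330))[:,:,::-1])
```

```text
7.4 [524.2855274  102.35919454  21.40585962] [0.58649577 0.36785979 0.55002158]
[]
[([521.3, 32.5, 1.6], 0.65)]
```

View pics/m3.png

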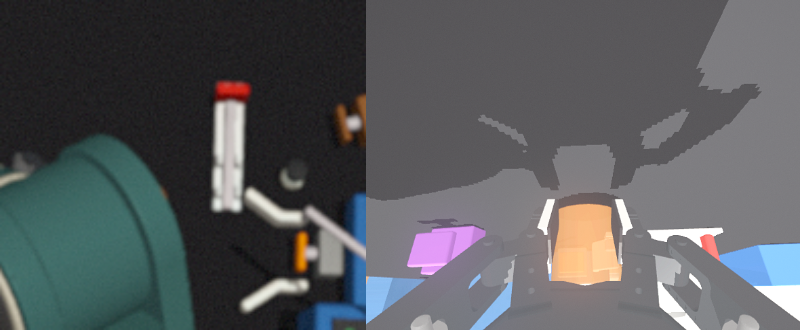

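The wrist view shows the amber bottle centred between the fingers (585,240). I'll close in gently.

Converted, -0.023 m / 0.75 = -0.0307, -0.02 m / 0.75 = -0.0267.

>>> apply_moves([
  {"dp":[0,-0.008,0],"twist":[0,0,0],"hand":0.58},
  {"dp":[-0.0007,-0.016,0],"twist":[0,0,0],"hand":0.58},
  {"dp":[-0.0007,-0.0213,0],"twist":[0,0,0],"hand":0.58},
  {"dp":[-0.0013,-0.0267,0],"twist":[0,0,0],"hand":0.58},
  {"dp":[-0.0013,-0.0307,0],"twist":[0,0,0],"hand":0.58},
])

```text
time: 8.22
tool_pos: [523.2, 80.0, 21.3]
orientation: [0.276, 0.667, 0.639, -0.265]
contact_force: [1.3, -0.8, -0.4]
grip_width: 35.6
grip_force: 0.0
```

>>> apply_moves([
  {"dp":[0,-0.0027,0],"twist":[0,0,0],"hand":0.58},
  {"dp":[0,-0.0053,0],"twist":[0,0,0],"hand":0.58},
  {"dp":[0,-0.008,0],"twist":[0,0,0],"hand":0.58},
  {"dp":[0,-0.0107,0],"twist":[0,0,0],"hand":0.58},
  {"dp":[-0.0007,-0.0133,0],"twist":[0,0,0],"hand":0.58},
])

```text
time: 8.85
tool_pos: [522.7, 70.1, 21.2]
orientation: [0.276, 0.667, 0.639, -0.265]
contact_force: [0.5, 0.0, 0.5]
grip_width: 36.0
grip_force: 0.0
```

Converted, -0.01 m / 0.75 = -0.0133, -0.008 m / 0.75 = -0.0107.

>>> apply_moves([
  {"dp":[0,-0.0027,0],"twist":[0,0,0],"hand":0.58},
  {"dp":[0,-0.0053,0],"twist":[0,0,0],"hand":0.58},
  {"dp":[0,-0.008,0],"twist":[0,0,0],"hand":0.58},
  {"dp":[0,-0.0107,0],"twist":[0,0,0],"hand":0.58},
  {"dp":[-0.0007,-0.0133,0],"twist":[0,0,0],"hand":0.58},
])

```text
time: 9.48
tool_pos: [522.3, 60.4, 21.2]
orientation: [0.276, 0.667, 0.639, -0.264]
contact_force: [0.3, 2.7, -1.0]
grip_width: 35.7
grip_force: 1.5
```

Converted, -0.022 m / 0.75 = -0.0293, -0.017 m / 0.75 = -0.0227.

>>> apply_moves([
  {"dp":[-0.0013,-0.004,0],"twist":[0,0,0],"hand":0.58},
  {"dp":[-0.0033,-0.0093,0],"twist":[0,0,0],"hand":0.58},
  {"dp":[-0.006,-0.016,0],"twist":[0,0,0],"hand":0.58},
  {"dp":[-0.0087,-0.0227,0],"twist":[0,0,0],"hand":0.58},
  {"dp":[-0.0113,-0.0293,0],"twist":[0,0,0],"hand":0.58},
])

```text
time: 10.1
tool_pos: [513.5, 37.7, 21.3]
orientation: [0.276, 0.667, 0.639, -0.265]
contact_force: [1.2, 3.0, -0.0]
grip_width: 35.9
grip_force: 1.5
```

```bash
cat > see.py <<'E'
from h import *
o=arm.get_obs();print(o['time'],o['tool_pos'].round(1),o['contact_force'].round(1))
D=np.array([495.3,-121.4]);T=R(-1.6073).T
print('tcp dock',T@(o['tool_pos'][:2]-D))
for c in ['wrist','side','top']:
    arm.snapshot(c)
    for n in ('bottle','keeper_tip','keeper_tab'):
        for d in arm.tip_of(c,n)[:2]: print(c,n,np.round(d['location'],1),(T@(np.array(d['location'])[:2]-D)).round(1),round(d['score'],2))
E
python3 see.py
```

```text
10.1 [513.5  37.7  21.3] [ 1.2  3.  -0. ]
tcp dock [-159.67480282   12.41382423]
wrist bottle [509.6   1.8  -0.8] [-123.6    9.8] 0.68
wrist keeper_tip [677.  -69.   32.4] [-59.  179.7] 0.2
wrist keeper_tab [679.5 -69.4  30.9] [-58.7 182.2] 0.58
side bottle [511.6   5.1   5.3] [-127.    11.7] 0.61
side keeper_tab [674.2 -76.2  29.4] [-51.7 177.1] 0.84
top bottle [ 495.4 -120.     3. ] [-1.4  0. ] 0.55
top keeper_tip [543.9 -64.2  15.6] [-58.9  46.5] 0.84
top keeper_tip [ 666.4 -392.9    3.1] [265.1 180.9] 0.47
top keeper_tab [673.8 -71.7  29.4] [-56.2 176.6] 0.84
```

>>> apply_moves([
  {"dp":[-0.0027,-0.0067,0],"twist":[0,0,0],"hand":0.58},
  {"dp":[-0.006,-0.0147,0],"twist":[0,0,0],"hand":0.58},
  {"dp":[-0.0093,-0.0227,0],"twist":[0,0,0],"hand":0.58},
  {"dp":[-0.0127,-0.0307,0],"twist":[0,0,0],"hand":0.58},
  {"dp":[-0.0153,-0.0387,0],"twist":[0,0,0],"hand":0.58},
])

```text
time: 11.32
tool_pos: [501.9, 8.8, 21.2]
orientation: [0.276, 0.667, 0.639, -0.265]
contact_force: [0.5, 3.6, -0.6]
grip_width: 35.9
grip_force: 1.4
```

Converted, -0.03 m / 0.75 = -0.04, -0.024 m / 0.75 = -0.032.

>>> apply_moves([
  {"dp":[-0.0013,-0.008,0],"twist":[0,0,0],"hand":0.58},
  {"dp":[-0.0017,-0.016,0],"twist":[0,0,0],"hand":0.58},
  {"dp":[-0.0021,-0.024,0],"twist":[0,0,0],"hand":0.58},
  {"dp":[-0.0024,-0.032,0],"twist":[0,0,0],"hand":0.58},
  {"dp":[-0.0027,-0.04,0],"twist":[0,0,0],"hand":0.58},
])

```text
time: 11.95
tool_pos: [500.1, -21.2, 21.2]
orientation: [0.276, 0.667, 0.639, -0.265]
contact_force: [-0.3, 3.1, -0.6]
grip_width: 35.9
grip_force: 1.4
```

```bash
python3 see.py
```

```text
11.95 [500.1 -21.2  21.2] [-0.3  3.1 -0.6]
tcp dock [-100.32553053    1.16232273]
wrist bottle [ 4.95e+02 -5.41e+01 -3.00e-01] [-67.2  -2.8] 0.56
wrist keeper_tip [546.7 -64.5  18.1] [-58.7  49.3] 0.68
side keeper_tab [673.6 -76.5  31. ] [-51.4 176.5] 0.58
top keeper_tab [674.3 -71.1  30.5] [-56.8 177. ] 0.69
```

Converted, -0.027 m / 0.75 = -0.036, -0.022 m / 0.75 = -0.0293.

>>> apply_moves([
  {"dp":[-0.0005,-0.0067,0],"twist":[0,0,0],"hand":0.58},
  {"dp":[-0.0008,-0.0147,0],"twist":[0,0,0],"hand":0.58},
  {"dp":[-0.0011,-0.0227,0],"twist":[0,0,0],"hand":0.58},
  {"dp":[-0.0013,-0.0293,0],"twist":[0,0,0],"hand":0.58},
  {"dp":[-0.0016,-0.036,0],"twist":[0,0,0],"hand":0.58},
])

```text
time: 13.18
tool_pos: [498.9, -48.2, 21.2]
orientation: [0.276, 0.667, 0.639, -0.265]
contact_force: [0.4, 2.4, 0.2]
grip_width: 36.2
grip_force: 1.3
```

>>> apply_moves([
  {"dp":[0,-0.0027,0],"twist":[0,0,0],"hand":0.58},
  {"dp":[-0.0001,-0.0053,0],"twist":[0,0,0],"hand":0.58},
  {"dp":[-0.0003,-0.008,0],"twist":[0,0,0],"hand":0.58},
  {"dp":[-0.0004,-0.0107,0],"twist":[0,0,0],"hand":0.58},
  {"dp":[-0.0005,-0.0133,0],"twist":[0,0,0],"hand":0.58},
])

```text
time: 13.8
tool_pos: [498.6, -57.9, 21.2]
orientation: [0.276, 0.667, 0.639, -0.265]
contact_force: [0.1, 2.9, -0.5]
grip_width: 35.9
grip_force: 1.3
```

Converted, -0.005 m / 0.75 = -0.0067, -0.004 m / 0.75 = -0.0053.

>>> apply_moves([
  {"dp":[0,-0.0013,0],"twist":[0,0,0],"hand":0.58},
  {"dp":[-0.0001,-0.0027,0],"twist":[0,0,0],"hand":0.58},
  {"dp":[-0.0001,-0.004,0],"twist":[0,0,0],"hand":0.58},
  {"dp":[-0.0003,-0.0053,0],"twist":[0,0,0],"hand":0.58},
  {"dp":[-0.0003,-0.0067,0],"twist":[0,0,0],"hand":0.58},
])

```text
time: 14.42
tool_pos: [498.4, -62.8, 21.2]
orientation: [0.276, 0.667, 0.639, -0.265]
contact_force: [0.3, 2.3, -1.4]
grip_width: 36.0
grip_force: 1.3
```

```bash
python3 see.py
```

```text
14.425 [498.4 -62.8  21.2] [ 0.3  2.3 -1.4]
tcp dock [-58.65212928   0.96334264]
wrist bottle [499.8 -97.7  -0.5] [-23.8   3.6] 0.66
wrist keeper_tip [542.5 -68.5  16.1] [-54.6  45.2] 0.63
wrist keeper_tab [496.4 -96.9   0.7] [-24.5   0.2] 0.24
side keeper_tab [675.4 -74.9  27.3] [-53.  178.3] 0.58
top keeper_tip [544.8 -64.5  14.6] [-58.7  47.4] 0.69
top keeper_tab [672.1 -68.8  31.8] [-59.  174.8] 0.93
```

Converted, -0.005 m / 0.75 = -0.0067, -0.004 m / 0.75 = -0.0053.

>>> apply_moves([
  {"dp":[0,-0.0013,0],"twist":[0,0,0],"hand":0.58},
  {"dp":[-0.0001,-0.0027,0],"twist":[0,0,0],"hand":0.58},
  {"dp":[-0.0001,-0.004,0],"twist":[0,0,0],"hand":0.58},
  {"dp":[-0.0003,-0.0053,0],"twist":[0,0,0],"hand":0.58},
  {"dp":[-0.0003,-0.0067,0],"twist":[0,0,0],"hand":0.58},
])

```text
time: 15.65
tool_pos: [498.2, -67.8, 21.2]
orientation: [0.276, 0.667, 0.639, -0.265]
contact_force: [0.2, 2.6, 0.3]
grip_width: 35.8
grip_force: 1.3
```

Converted, -0.004 m / 0.75 = -0.0053, -0.003 m / 0.75 = -0.004.

>>> apply_moves([
  {"dp":[0,-0.0013,0],"twist":[0,0,0],"hand":0.58},
  {"dp":[-0.0001,-0.0027,0],"twist":[0,0,0],"hand":0.58},
  {"dp":[-0.0001,-0.004,0],"twist":[0,0,0],"hand":0.58},
  {"dp":[-0.0003,-0.0053,0],"twist":[0,0,0],"hand":0.58},
])

```text
time: 16.15
tool_pos: [498.0, -71.8, 21.2]
orientation: [0.276, 0.667, 0.639, -0.265]
contact_force: [0.7, 3.3, -0.3]
grip_width: 35.9
grip_force: 1.3
```

Converted, -0.004 m / 0.75 = -0.0053, -0.003 m / 0.75 = -0.004.

>>> apply_moves([
  {"dp":[0,-0.0013,0],"twist":[0,0,0],"hand":0.58},
  {"dp":[-0.0001,-0.0027,0],"twist":[0,0,0],"hand":0.58},
  {"dp":[-0.0001,-0.004,0],"twist":[0,0,0],"hand":0.58},
  {"dp":[-0.0003,-0.0053,0],"twist":[0,0,0],"hand":0.58},
])

```text
time: 16.65
tool_pos: [497.8, -75.8, 21.3]
orientation: [0.276, 0.667, 0.639, -0.265]
contact_force: [0.6, 2.4, -0.3]
grip_width: 35.9
grip_force: 1.3
```

Converted, -0.003 m / 0.75 = -0.004, -0.002 m / 0.75 = -0.0027.

>>> apply_moves([
  {"dp":[0,-0.0013,0],"twist":[0,0,0],"hand":0.58},
  {"dp":[-0.0001,-0.0027,0],"twist":[0,0,0],"hand":0.58},
  {"dp":[-0.0001,-0.004,0],"twist":[0,0,0],"hand":0.58},
])

```text
time: 17.02
tool_pos: [497.7, -78.9, 21.2]
orientation: [0.276, 0.667, 0.639, -0.265]
contact_force: [0.0, 2.4, 0.0]
grip_width: 35.8
grip_force: 1.3
```

Converted, -0.003 m / 0.75 = -0.004, -0.002 m / 0.75 = -0.0027.

>>> apply_moves([
  {"dp":[0,-0.0013,0],"twist":[0,0,0],"hand":0.58},
  {"dp":[-0.0001,-0.0027,0],"twist":[0,0,0],"hand":0.58},
  {"dp":[-0.0001,-0.004,0],"twist":[0,0,0],"hand":0.58},
])

```text
time: 17.4
tool_pos: [497.6, -81.8, 21.3]
orientation: [0.276, 0.667, 0.639, -0.265]
contact_force: [-0.4, 2.2, 0.5]
grip_width: 35.8
grip_force: 1.3
```

```bash
python3 see.py
```

```text
17.4 [497.6 -81.8  21.3] [-0.4  2.2  0.5]
tcp dock [-39.62333443   0.86104005]
wrist bottle [ 495.2 -116.7    0.5] [-4.7 -0.3] 0.7
wrist keeper_tip [544.1 -65.8  16.8] [-57.3  46.7] 0.89
side bottle [ 466.6 -401.2   -1.5] [280.7 -18.5] 0.22
side keeper_tab [672.2 -74.8  30.3] [-53.  175.1] 0.75
top keeper_tip [547.3 -61.8  15.1] [-61.5  49.8] 0.63
top keeper_tab [675.9 -74.7  30. ] [-53.3 178.8] 0.89
```

Converted, -0.003 m / 0.75 = -0.004, -0.002 m / 0.75 = -0.0027.

>>> apply_moves([
  {"dp":[0,-0.0013,0],"twist":[0,0,0],"hand":0.58},
  {"dp":[-0.0001,-0.0027,0],"twist":[0,0,0],"hand":0.58},
  {"dp":[-0.0001,-0.004,0],"twist":[0,0,0],"hand":0.58},
])

```text
time: 18.38
tool_pos: [497.8, -83.2, 21.0]
orientation: [0.276, 0.667, 0.64, -0.263]
contact_force: [-0.9, 8.8, 1.4]
grip_width: 36.0
grip_force: 3.7
```

Converted, -0.002 m / 0.75 = -0.0027, -0.001 m / 0.75 = -0.0013.

>>> apply_moves([
  {"dp":[0,-0.0013,0],"twist":[0,0,0],"hand":0.58},
  {"dp":[-0.0001,-0.0027,0],"twist":[0,0,0],"hand":0.58},
])

```text
time: 18.62
tool_pos: [497.9, -84.0, 21.0]
orientation: [0.276, 0.667, 0.64, -0.263]
contact_force: [-0.8, 10.0, 2.5]
grip_width: 36.0
grip_force: 4.6
```

Converted, -0.002 m / 0.75 = -0.0027, -0.001 m / 0.75 = -0.0013.

>>> apply_moves([
  {"dp":[0,-0.0013,0],"twist":[0,0,0],"hand":0.58},
  {"dp":[-0.0001,-0.0027,0],"twist":[0,0,0],"hand":0.58},
])

```text
time: 18.88
tool_pos: [497.9, -85.9, 21.0]
orientation: [0.276, 0.667, 0.64, -0.263]
contact_force: [-0.6, 10.4, 2.5]
grip_width: 35.8
grip_force: 4.6
```

Converted, -0.002 m / 0.75 = -0.0027, -0.0014 m / 0.75 = -0.0019.

>>> apply_moves([
  {"dp":[0,-0.0009,0],"twist":[0,0,0],"hand":0.58},
  {"dp":[0,-0.0019,0],"twist":[0,0,0],"hand":0.58},
  {"dp":[-0.0001,-0.0027,0],"twist":[0,0,0],"hand":0.58},
])

```text
time: 19.25
tool_pos: [497.8, -87.9, 21.0]
orientation: [0.276, 0.667, 0.64, -0.263]
contact_force: [-1.0, 9.2, 1.9]
grip_width: 35.8
grip_force: 4.6
```

Converted, -0.0014 m / 0.75 = -0.0019, -0.0007 m / 0.75 = -0.0009.

>>> apply_moves([
  {"dp":[0,-0.0009,0],"twist":[0,0,0],"hand":0.58},
  {"dp":[0,-0.0019,0],"twist":[0,0,0],"hand":0.58},
])

```text
time: 19.5
tool_pos: [497.8, -89.3, 21.0]
orientation: [0.276, 0.667, 0.64, -0.263]
contact_force: [-1.6, 10.2, 3.0]
grip_width: 36.2
grip_force: 4.6
```

Converted, -0.001 m / 0.75 = -0.0013, -0.0005 m / 0.75 = -0.0007.

>>> apply_moves([
  {"dp":[0,-0.0007,0],"twist":[0,0,0],"hand":0.58},
  {"dp":[0,-0.0013,0],"twist":[0,0,0],"hand":0.58},
])

```text
time: 19.75
tool_pos: [497.8, -90.3, 21.0]
orientation: [0.276, 0.667, 0.64, -0.263]
contact_force: [-0.6, 9.3, 1.9]
grip_width: 35.7
grip_force: 4.6
```

>>> apply_moves([
  {"dp":[0,-0.0007,0],"twist":[0,0,0],"hand":0.58},
])

```text
time: 19.88
tool_pos: [497.7, -90.8, 21.0]
orientation: [0.276, 0.667, 0.64, -0.263]
contact_force: [-0.5, 9.9, 2.2]
grip_width: 36.0
grip_force: 4.6
```

Converted, -0.0005 m / 0.75 = -0.0007.

>>> apply_moves([
  {"dp":[0,-0.0007,0],"twist":[0,0,0],"hand":0.58},
])

```text
time: 20.0
tool_pos: [497.7, -91.3, 21.0]
orientation: [0.276, 0.667, 0.64, -0.263]
contact_force: [-1.4, 10.6, 2.7]
grip_width: 35.8
grip_force: 4.6
```

Converted, -0.0005 m / 0.75 = -0.0007.

>>> apply_moves([
  {"dp":[0,-0.0007,0],"twist":[0,0,0],"hand":0.58},
])

```text
time: 20.12
tool_pos: [497.7, -91.8, 21.0]
orientation: [0.276, 0.667, 0.64, -0.263]
contact_force: [-1.4, 10.5, 2.3]
grip_width: 35.9
grip_force: 4.6
```

Converted, -0.0005 m / 0.75 = -0.0007.

>>> apply_moves([
  {"dp":[0,-0.0007,0],"twist":[0,0,0],"hand":0.58},
])

```text
time: 20.25
tool_pos: [497.7, -92.1, 21.0]
orientation: [0.276, 0.667, 0.64, -0.263]
contact_force: [-1.5, 11.9, 3.3]
grip_width: 35.6
grip_force: 5.1
```

Converted, -0.0004 m / 0.75 = -0.0005.

>>> apply_moves([
  {"dp":[0,-0.0005,0],"twist":[0,0,0],"hand":0.58},
])

```text
time: 20.38
tool_pos: [497.8, -92.2, 20.9]
orientation: [0.275, 0.667, 0.641, -0.262]
contact_force: [-1.4, 11.3, 3.6]
grip_width: 35.8
grip_force: 5.4
```

Converted, -0.0002 m / 0.75 = -0.0003.

>>> apply_moves([
  {"dp":[0,-0.0003,0],"twist":[0,0,0],"hand":0.58},
  {"dp":[0,-0.0003,0],"twist":[0,0,0],"hand":0.58},
])

```text
time: 20.62
tool_pos: [497.8, -92.2, 20.9]
orientation: [0.275, 0.667, 0.641, -0.262]
contact_force: [-1.3, 11.6, 3.6]
grip_width: 35.8
grip_force: 5.6
```

```bash
python3 see.py
python3 - <<'E'
from h import *
t=arm.snapshot('top');w=arm.snapshot('wrist')
cv2.imwrite('pics/m4.png',np.hstack([cv2.resize(t[190:310,330:470],(420,360)),cv2.resize(w[:,:,:],(380,360))])[:,:,::-1])
E
```

```text
20.625 [497.8 -92.2  20.9] [-1.3 11.6  3.6]
tcp dock [-29.23121213   1.41260668]
wrist bottle [ 4.956e+02 -1.258e+02 -4.000e-01] [4.4 0.5] 0.56
wrist keeper_tip [545.  -64.9  15.1] [-58.3  47.6] 0.78
side keeper_tab [672.8 -73.1  32.1] [-54.7 175.6] 0.85
top keeper_tip [547.3 -66.1  15. ] [-57.2  49.9] 0.67
top keeper_tab [675.8 -74.4  33.1] [-53.6 178.7] 0.68
top keeper_tab [542.7 -61.4  15.9] [-61.7  45.2] 0.48
```

View pics/m4.png

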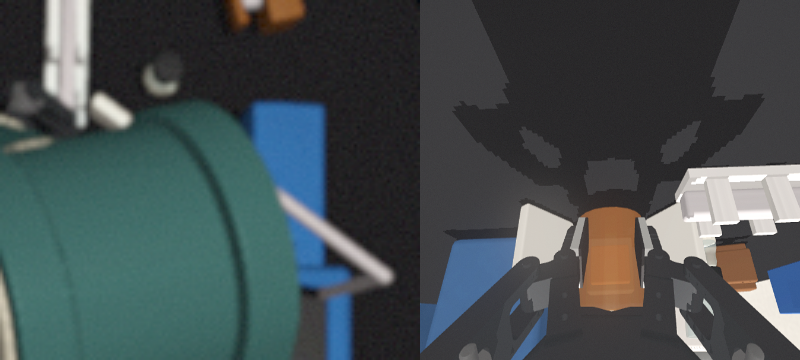

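Seated: in the wrist view the bottle (610,260) stands between the guide walls, and the force climbs with no further motion. I'll back off, shut the fingers and go round to the outer side of the tab.

Converted, 0.104 m / 0.75 = 0.1387, 0.065 m / 0.75 = 0.0867.

>>> apply_moves([
  {"dp":[0,0.004,0],"twist":[0,0,0],"hand":0.58},
  {"dp":[0,0.0133,0],"twist":[0,0,0],"hand":0.58},
  {"dp":[0.0013,0.04,0],"twist":[0,0,0],"hand":0.58},
  {"dp":[0.004,0.0867,0.004],"twist":[0,0,0],"hand":0.58},
  {"dp":[0.0053,0.1387,0.0133],"twist":[0,0,0],"hand":0.58},
])

```text
time: 21.95
tool_pos: [500.9, 9.4, 31.3]
orientation: [0.276, 0.667, 0.639, -0.265]
contact_force: [0.4, 0.1, -0.7]
grip_width: 35.8
grip_force: 0.0
```

Converted, 0.222 m / 0.75 = 0.296, 0.195 m / 0.75 = 0.26.

>>> apply_moves([
  {"dp":[0.0533,-0.0013,0],"twist":[0,0,0],"hand":1},
  {"dp":[0.12,-0.004,0],"twist":[0,0,0],"hand":1},
  {"dp":[0.1933,-0.0067,0.0013],"twist":[0,0,0],"hand":1},
  {"dp":[0.26,-0.0093,0.0013],"twist":[0,0,0],"hand":1},
  {"dp":[0.296,-0.0107,0.0013],"twist":[0,0,0],"hand":1},
])

```text
time: 22.58
tool_pos: [725.0, 0.4, 32.2]
orientation: [0.277, 0.668, 0.638, -0.265]
contact_force: [-0.4, 0.9, 0.3]
grip_width: -0.0
grip_force: 0.0
```

```bash
python3 see.py
python3 - <<'E'
from h import *
t=arm.snapshot('top');w=arm.snapshot('side')
cv2.imwrite('pics/m5.png',np.hstack([cv2.resize(t[130:310,290:470],(400,400)),cv2.resize(w[150:330,250:430],(400,400))])[:,:,::-1])
E
```

```text
22.575 [7.25e+02 4.00e-01 3.22e+01] [-0.4  0.9  0.3]
tcp dock [-130.09524076  225.10146921]
wrist keeper_tip [544.5 -65.3  16. ] [-57.9  47.1] 0.88
wrist keeper_tab [678.7 -67.4  33. ] [-60.7 181.3] 0.94
side bottle [ 496.1 -123.8    3. ] [2.4 0.9] 0.96
side keeper_tip [544.9 -72.7  13.3] [-50.5  47.8] 0.95
side keeper_tip [ 583.6 -143.7    1. ] [19.1 89.1] 0.21
top bottle [ 497.9 -124.4    2.4] [2.9 2.7] 0.93
top bottle [674.1 -70.9  29.4] [-57.  176.8] 0.23
top keeper_tab [675.6 -74.3  30.7] [-53.6 178.5] 0.55
```

View pics/m5.png

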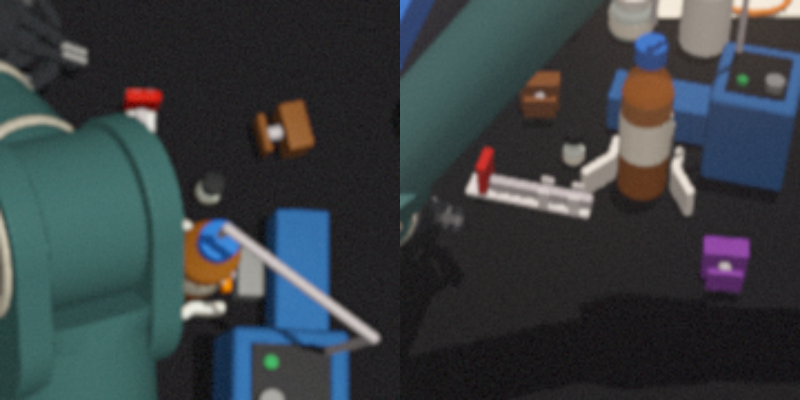

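The bottle stands upright in the bay, and the fingers are clear beyond the tab (top view: tips at (75,50), tab at (143,98)). Next I'll come forward and push the tab.

>>> apply_moves([
  {"dp":[-0.0013,-0.0333,0],"twist":[0,0,0],"hand":1},
  {"dp":[-0.0027,-0.0667,0],"twist":[0,0,0],"hand":1},
  {"dp":[-0.004,-0.0907,0],"twist":[0,0,0],"hand":1},
  {"dp":[-0.0133,-0.0907,0],"twist":[0,0,0],"hand":1},
  {"dp":[-0.024,-0.0907,0],"twist":[0,0,0],"hand":1},
])

```text
time: 23.9
tool_pos: [704.6, -67.0, 32.1]
orientation: [0.276, 0.667, 0.639, -0.264]
contact_force: [0.2, -0.0, -0.3]
grip_width: 0.1
grip_force: 0.0
```

Converted, -0.028 m / 0.75 = -0.0373, -0.022 m / 0.75 = -0.0293.

>>> apply_moves([
  {"dp":[-0.0067,0,0],"twist":[0,0,0],"hand":1},
  {"dp":[-0.0133,0,0],"twist":[0,0,0],"hand":1},
  {"dp":[-0.0213,0.0007,0],"twist":[0,0,0],"hand":1},
  {"dp":[-0.0293,0.0007,0],"twist":[0,0,0],"hand":1},
  {"dp":[-0.0373,0.0013,0],"twist":[0,0,0],"hand":1},
])

```text
time: 24.52
tool_pos: [677.1, -66.4, 32.4]
orientation: [0.276, 0.667, 0.639, -0.264]
contact_force: [2.4, 1.8, 0.2]
grip_width: 0.0
grip_force: 1.1
```

```bash
python3 see.py
```

```text
24.525 [677.1 -66.4  32.4] [2.4 1.8 0.2]
tcp dock [-61.56732476 179.65536661]
wrist bottle [ 4.972e+02 -1.257e+02 -3.000e-01] [4.2 2.1] 0.93
wrist keeper_tip [522.1 -61.9  15.6] [-60.4  24.6] 0.87
wrist keeper_tab [658.4 -67.2  32. ] [-60.1 161. ] 0.89
side bottle [ 495.7 -125.4    4. ] [4.  0.5] 0.73
side keeper_tip [521.1 -70.1  12.8] [-52.2  23.9] 0.65
side keeper_tab [649.9 -75.1  30.7] [-51.9 152.8] 0.5
top keeper_tab [655.1 -70.3  29.5] [-56.9 157.8] 0.71
```

Converted, -0.038 m / 0.75 = -0.0507, -0.031 m / 0.75 = -0.0413.

>>> apply_moves([
  {"dp":[-0.0093,0,0],"twist":[0,0,0],"hand":1},
  {"dp":[-0.02,0.0007,0],"twist":[0,0,0],"hand":1},
  {"dp":[-0.0307,0.0013,0],"twist":[0,0,0],"hand":1},
  {"dp":[-0.0413,0.0013,0],"twist":[0,0,0],"hand":1},
  {"dp":[-0.0507,0.002,0],"twist":[0,0,0],"hand":1},
])

```text
time: 25.75
tool_pos: [638.6, -65.5, 32.4]
orientation: [0.277, 0.667, 0.639, -0.265]
contact_force: [3.0, -1.6, -1.1]
grip_width: 0.0
grip_force: 1.1
```

Converted, -0.02 m / 0.75 = -0.0267, -0.017 m / 0.75 = -0.0227.

>>> apply_moves([
  {"dp":[-0.0067,0,0],"twist":[0,0,0],"hand":1},
  {"dp":[-0.0133,0.0007,0],"twist":[0,0,0],"hand":1},
  {"dp":[-0.0187,0.0007,0],"twist":[0,0,0],"hand":1},
  {"dp":[-0.0227,0.0007,0],"twist":[0,0,0],"hand":1},
  {"dp":[-0.0267,0.0013,0],"twist":[0,0,0],"hand":1},
])

```text
time: 26.38
tool_pos: [619.1, -64.3, 32.4]
orientation: [0.276, 0.667, 0.639, -0.265]
contact_force: [0.9, -1.3, 0.8]
grip_width: -0.1
grip_force: 1.0
```

```bash
python3 see.py
```

```text
26.375 [619.1 -64.3  32.4] [ 0.9 -1.3  0.8]
tcp dock [-61.5669778 121.6663059]
wrist bottle [ 494.2 -127.8    2. ] [ 6.4 -0.9] 0.94
wrist keeper_tip [468.6 -63.2  16.6] [-57.2 -28.8] 0.77
wrist keeper_tab [600.7 -69.8  34. ] [-55.4 103.4] 0.96
side bottle [ 497.4 -125.     0.8] [3.5 2.2] 0.83
side keeper_tip [465.7 -67.2  14.4] [-53.1 -31.6] 0.63
side keeper_tab [595.2 -73.9  28.4] [-51.1  98.1] 0.74
top keeper_tab [597.5 -69.8  29.2] [-55.3 100.2] 0.67
```

Tab at y ≈ 100; about 9 mm remain to the stop.

Converted, -0.007 m / 0.75 = -0.0093, -0.006 m / 0.75 = -0.008.

>>> apply_moves([
  {"dp":[-0.002,0,0],"twist":[0,0,0],"hand":1},
  {"dp":[-0.004,0,0],"twist":[0,0,0],"hand":1},
  {"dp":[-0.006,0,0],"twist":[0,0,0],"hand":1},
  {"dp":[-0.008,0,0],"twist":[0,0,0],"hand":1},
  {"dp":[-0.0093,0,0],"twist":[0,0,0],"hand":1},
])

```text
time: 27.6
tool_pos: [612.2, -64.1, 32.2]
orientation: [0.276, 0.667, 0.639, -0.265]
contact_force: [2.8, -0.0, -0.8]
grip_width: 0.2
grip_force: 1.0
```

Converted, -0.003 m / 0.75 = -0.004, -0.002 m / 0.75 = -0.0027.

>>> apply_moves([
  {"dp":[-0.0013,0,0],"twist":[0,0,0],"hand":1},
  {"dp":[-0.0027,0,0],"twist":[0,0,0],"hand":1},
  {"dp":[-0.004,0,0],"twist":[0,0,0],"hand":1},
])

```text
time: 27.98
tool_pos: [609.2, -64.1, 32.3]
orientation: [0.276, 0.667, 0.639, -0.265]
contact_force: [2.5, 1.8, -0.6]
grip_width: 0.1
grip_force: 1.0
```

>>> apply_moves([
  {"dp":[-0.0013,0,0],"twist":[0,0,0],"hand":1},
  {"dp":[-0.0027,0,0],"twist":[0,0,0],"hand":1},
])

```text
time: 28.22
tool_pos: [608.0, -64.1, 32.4]
orientation: [0.277, 0.667, 0.639, -0.264]
contact_force: [6.4, 0.3, -2.4]
grip_width: 0.1
grip_force: 2.9
```

Force is rising. One more small step will confirm the stop.

Converted, -0.001 m / 0.75 = -0.0013.

>>> apply_moves([
  {"dp":[-0.0013,0,0],"twist":[0,0,0],"hand":1},
  {"dp":[-0.0013,0,0],"twist":[0,0,0],"hand":1},
])

```text
time: 28.48
tool_pos: [608.0, -64.1, 32.4]
orientation: [0.277, 0.667, 0.639, -0.263]
contact_force: [8.1, 0.5, -2.9]
grip_width: 0.1
grip_force: 3.6
```

Converted, 0.13 m / 0.75 = 0.1733, 0.08 m / 0.75 = 0.1067.

>>> apply_moves([
  {"dp":[0.008,0,0],"twist":[0,0,0],"hand":1},
  {"dp":[0.02,0,0],"twist":[0,0,0],"hand":1},
  {"dp":[0.04,0.0267,0],"twist":[0,0,0],"hand":1},
  {"dp":[0.0533,0.0933,0.04],"twist":[0,0,0],"hand":1},
  {"dp":[0.0533,0.1733,0.1067],"twist":[0,0,0],"hand":1},
])

```text
time: 29.1
tool_pos: [646.0, 54.0, 102.0]
orientation: [0.276, 0.667, 0.639, -0.266]
contact_force: [0.0, -0.2, 0.2]
grip_width: 0.0
grip_force: 0.0
```

Converted, 0.15 m / 0.75 = 0.2, 0.14 m / 0.75 = 0.1867.

>>> apply_moves([
  {"dp":[0,0.0667,0.04],"twist":[0,0,0],"hand":1},
  {"dp":[0,0.1333,0.08],"twist":[0,0,0],"hand":1},
  {"dp":[0,0.1867,0.1067],"twist":[0,0,0],"hand":1},
  {"dp":[0,0.2,0.1067],"twist":[0,0,0],"hand":1},
  {"dp":[0,0.2,0.1067],"twist":[0,0,0],"hand":1},
])

```text
time: 29.72
tool_pos: [645.9, 203.5, 181.4]
orientation: [0.276, 0.667, 0.639, -0.266]
contact_force: [-0.0, -0.1, -0.6]
grip_width: -0.2
grip_force: 0.0
```

```bash
python3 see.py
python3 - <<'E'
from h import *
t=arm.snapshot('top');w=arm.snapshot('side')
cv2.imwrite('pics/m6.png',np.hstack([cv2.resize(t[160:310,320:470],(400,400)),cv2.resize(w[150:300,280:430],(400,400))])[:,:,::-1])
E
```

```text
29.725 [645.9 203.5 181.4] [-0.  -0.1 -0.6]
tcp dock [-330.21272609  138.61255146]
wrist bottle [ 494.7 -128.    -0. ] [ 6.6 -0.4] 0.89
wrist keeper_tip [458.  -62.6  16.7] [-57.4 -39.4] 0.78
wrist keeper_tab [587.8 -69.4  29. ] [-55.3  90.5] 0.64
side bottle [458.4 -66.3  13.5] [-53.7 -38.9] 0.69
side bottle [ 496.9 -121.8    1.6] [0.3 1.6] 0.62
side keeper_tip [456.5 -68.1  15.2] [-51.8 -40.7] 0.97
side keeper_tab [585.3 -71.7  31.6] [-53.   88.1] 0.83
top bottle [ 496.8 -124.3    0.6] [2.8 1.6] 0.91
top keeper_tip [457.  -64.7  13.5] [-55.3 -40.3] 0.79
top keeper_tab [585.6 -67.8  32.1] [-56.9  88.3] 0.86
```

View pics/m6.png

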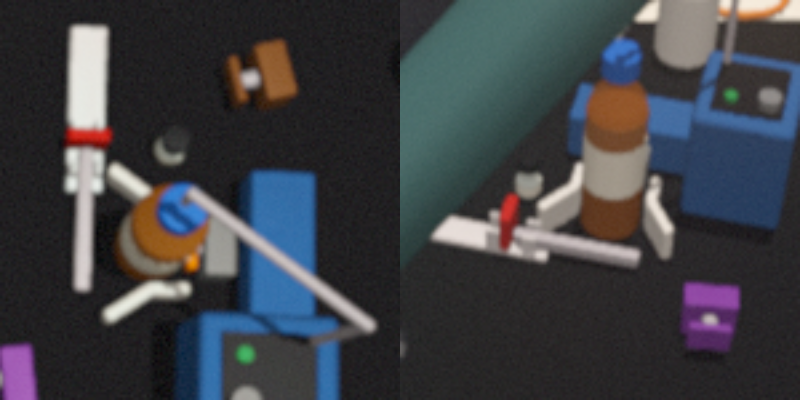

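The bolt is across behind the bottle (tab at y ≈ 90 mm, against its stop), the bottle is seated upright and the robot is clear. Handing in.

```bash
python3 -c "
from workcell import arm
print(arm.sign_off())"
```

```text
the job is handed in; nothing more can be done
None
```

The job is handed in, but no verdict came back: the bottle stands upright in the bay with the plunger pressed to its stop (highest force read about 12 N), the keeper bolt is across against its stop, and the arm is clear.

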